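# Sweep the loose buckles off the table into the box

### The arm

A 6-joint arm with a two-finger parallel gripper is mounted at the origin on the work surface. World frame = base frame: x ahead of the robot, y to its left, z up, the work surface at z = 0. Lengths are in m, angles in rad, forces in N, time in s.
With the tool pointing down it reaches from about 0.375 to 0.825 m from the base axis. Payload 5.5 kg.
Tool frame: the origin (TCP) lies between the finger pads; the fingertips stand 25 mm ahead of it and the grasp point (between the pads) lies 6 mm ahead of it; y points along the fingers, x is the direction in which the jaws open and shut, and the axes are right-handed (so a half turn about y gives the same grasp; the last joint's range is limited). The gripper opens to 85 mm and grips with 20 to 120 N. Pads are 22 mm wide; open, the fingers measure 114 mm over their backs; the gripper's body (76 mm by 85 mm) begins 54 mm behind the grasp point. The pads swing forward as they close: fully open they stand 13 mm farther back than shut.
Start: joints at [-1.274, 0.314, -0.047, 1.21, 0, 1.571], TCP at [0.175, -0.574, 0.256] pointing down, gripper open.
Joint ranges: [-2.67, 2.67], [-0.69, 1.73], [-1.03, 1.25], [-2.08, 2.16], [-1.42, 1.45], [-3.14, 3.14]. Speed limits (rad/s): [2.39, 2.39, 3.01, 3.14, 3.14, 3.14].

### API

Orientations are given as a 3x3 rotation matrix whose columns are the frame's x, y, z axes.
In Python, from rig import * gives the robot as it stands. The module is installed in compiled form; this text tells all that it offers.
- The arm moves only by the tool move_arm, never from a script. Its argument "deltas" is a list of rows, each an object with "xyz": the shift along the tool's x, y, z in m, a list of three; "dr": the turn, a rotation vector about the tool's x, y, z in degrees, a list of three; "claw": the finger opening in m, from 0 to 0.0854. In form: [{"xyz": [dx, dy, dz], "dr": [rx, ry, rz], "claw": claw}, ...]. A call has exactly 8 rows; each row is the pose to reach, as a shift and turn from the pose commanded when the call began, along the tool's axes at that moment; what a row does not reach only later rows make up. A row lasts 1/8 s, in which the tool goes at most 62.5 mm and 10.7 degrees, less where a joint would pass 70% of its speed; a pose out of reach is approached as far as the arm can. A call with a gripper value outside its range is refused whole. The fingers move at their own pace and stop on an object; "newtons" is the grip in N (left out, the last holds). Time passes only in rows, so rows that repeat a pose let the fingers close, or fill a call up. It gives the time, the measured TCP pose, the force and the opening at its end, in the units of the state.
- state(): the state, without advancing time (a new reading comes with each control period).
- snapshot(name): name is "side" or "top" or "wrist"; returns (picture, depth): 400x640x3 uint8, red, green, blue; 400x640 float32, m along the optical axis (not along the pixel's ray), 0 where there is no reading.
- camera_model(name): a dict with "intrinsics" (3x3 intrinsics, pixels), "origin" and "rotation" of the camera in the world. Camera axes: x right, y down, z forward; pixel columns grow to the right and rows downward; lengths in m; the calibration is good to about 2 mm. A picture is of the moment at which its call begins: read the wrist's pose just before it. camera_model takes no time and is no camera call; for the wrist camera it gives the pose at the moment of the call.
- job_done(): hands the job in, once; it reports no verdict.
The state is a dict: "t": time; "qpos": joint angles; "qvel": joint speeds; "effort": joint torques, N m; "eef_pos": TCP position; "eef_rot": TCP orientation; "force": force on the tool from outside, world axes, zero at the start; "ft_torque": the same for the moment, N m; "opening": finger opening in m.
Only numpy, scipy, OpenCV 4.12 (cv2) and the standard library are available. Lean on these libraries where they do the work, as an engineer would, in place of code of your own. Each camera call takes 0.05 s, during which the arm holds its last target. There are 200 camera calls.

### The job

Clear the loose buckles off the table: sweep all three with the fingers across the top and over the far edge, so that they drop into the open cardboard box on the stool just below that edge and come to rest there. Slide them along the table, do not pick up, lift or carry any, and leave the jar, the thread spool, the tape roll and the drill where they are.

Things in the scene. Friction and masses are not known exactly. Their poses are not given: they have to be found in the camera images.
- buckle1: loose black plastic side-release buckle for 40 mm webbing, its two halves clicked together, lying flat on the table: 80 mm long (its x), 56 mm wide (its y), 13 mm thick, the 48 mm wide end bars 8 mm thick, about 35 g. Origin: centre of its underside; z up. It slides under a push of well under 1 N; it lies at any yaw
- buckle2: loose black plastic side-release buckle for 40 mm webbing, its two halves clicked together, lying flat on the table: 80 mm long (its x), 56 mm wide (its y), 13 mm thick, the 48 mm wide end bars 8 mm thick, about 35 g. Origin: centre of its underside; z up. It slides under a push of well under 1 N; it lies at any yaw
- buckle3: loose black plastic side-release buckle for 40 mm webbing, its two halves clicked together, lying flat on the table: 80 mm long (its x), 56 mm wide (its y), 13 mm thick, the 48 mm wide end bars 8 mm thick, about 35 g. Origin: centre of its underside; z up. It slides under a push of well under 1 N; it lies at any yaw
- box: open cardboard box, 260 mm in x, 400 in y (along the edge), 140 high, walls 4; fixed on a stool. Origin: centre of its underside; x points away from the robot, z up. Its rim is 45 mm below the table top; its near wall is tucked back under the edge (no gap), the opening shows some 220 mm beyond. Its place along the edge varies; what goes over beside it falls to the floor
- table_edge (a point): point on the top of the table's straight far edge, which runs along y (across the robot's view) and is open, with no lip; the table top is z = 0, level with the robot's base, and 35 mm thick
- jar: bystander: small glass jar with a steel lid, 50 mm diameter, 70 mm high, standing loose between the buckles and nearer the robot. Origin: centre of its underside
- spool: bystander: spool of thread with white flanges, 42 mm diameter, 60 mm high, standing loose between the buckles and nearer the robot. Origin: centre of its underside
- tape: bystander: roll of brown packing tape lying flat, 100 mm outer diameter, 48 mm high, loose, to one side of the work. Origin: centre of its underside
- drill: bystander: orange and black cordless drill lying on its side to the other side of the work, about 225 mm along its x (bit to +x), 215 mm along its y (battery to +y), 68 mm high, 1.3 kg. Origin: about the middle of that area, at table height

How it is judged:
At the end, for the whole second after the job is handed in: all three buckles lie at rest inside the cardboard box (origin within its walls and under 100 mm above its underside); the jar, spool, tape and drill are within 20 mm of where they started (x of buckle1 in the frame of box between -0.13 and 0.13 m and y of buckle1 in the frame of box between -0.2 and 0.2 m and z of buckle1 in the frame of box between -0.01 and 0.1 m and linear speed of each of buckle1, buckle2, buckle3 below 0.03 m/s and x of buckle2 in the frame of box between -0.13 and 0.13 m and y of buckle2 in the frame of box between -0.2 and 0.2 m and z of buckle2 in the frame of box between -0.01 and 0.1 m and x of buckle3 in the frame of box between -0.13 and 0.13 m and y of buckle3 in the frame of box between -0.2 and 0.2 m and z of buckle3 in the frame of box between -0.01 and 0.1 m and distance of each of jar, spool, tape, drill from where it was at the start of the episode below 0.02 m); the robot touches nothing.
It fails at once if a buckle is lifted: its origin rises more than 30 mm above the table top (height (world z) of any of buckle1, buckle2, buckle3 above 0.03 m).
It fails at once if a buckle is carried out over the box: still at table height with its origin more than 70 mm past the edge ((x of buckle1 in the frame of table_edge above 0.07 m and height (world z) of buckle1 above -0.015 m) or (x of buckle2 in the frame of table_edge above 0.07 m and height (world z) of buckle2 above -0.015 m) or (x of buckle3 in the frame of table_edge above 0.07 m and height (world z) of buckle3 above -0.015 m)).
It fails at once if the jar, spool, tape or drill is shifted by more than 20 mm (distance of any of jar, spool, tape, drill from where it was at the start of the episode above 0.02 m).
It also fails if it takes over 61 s, if anything falls off the work surface, if the arm or the gripper's body presses on something with over 40 N, if the wrist force passes 120 N, or if a joint passes its speed limit or range.

## Working session

There is one attempt and no reset: what is moved stays moved. The work goes in short steps, Python scripts to look and compute and a tool call to move; the robot and the scene stay as the last step left them, time stands still between calls to the robot, and variables do not carry over. Pictures are saved under pics/ and viewed, about 8 in all and at most 12, crops included, and the job is handed in when it is done.

Besides the shell and the picture viewer there is one more tool, called in YAML: its name, and indented under it one key for each argument. move_arm: Moves the arm, as the interface text tells. Its arguments: {"type":"object","properties":{"deltas":{"type":"array","items":{"type":"object","properties":{"xyz":{"type":"array","items":{"type":"number"}},"dr":{"type":"array","items":{"type":"number"}},"claw":{"type":"number"}}}},"newtons":{"type":"number"}},"required":["deltas"]}

```bash
mkdir -p pics
cat > h.py <<'E'
from rig import *
import numpy as np, cv2
def pts(name):
    cm=camera_model(name); im,d=snapshot(name)
    K=np.array(cm["intrinsics"]);R=np.array(cm["rotation"]);o=np.array(cm["origin"])
    v,u=np.mgrid[0:400,0:640]
    r=np.stack([(u-K[0,2])/K[0,0],(v-K[1,2])/K[1,1],np.ones_like(u,float)],-1)
    return im,d,(r*d[...,None])@R.T+o, (r@R.T,o)
def save(im,n): cv2.imwrite("pics/"+n,cv2.cvtColor(im,cv2.COLOR_RGB2BGR))
E
python3 - <<'E'
from h import *
np.set_printoptions(precision=3,suppress=True)
s=state();print(s['t'],s['eef_pos'],s['eef_rot'])
ims=[]
for n in("top","side"):
    im,d,P,_=pts(n);save(im,n+"0.png");np.savez(n+"0.npz",im=im,d=d,P=P)
    cm=camera_model(n);print(n,cm["origin"],cm["rotation"])
E
```

```text
0.0 [ 0.175 -0.573  0.255] [[ 0.292 -0.001  0.956]
 [-0.956  0.002  0.292]
 [-0.002 -1.    -0.   ]]
top [0.374 0.015 1.234] [[ 0.02  -0.988  0.154]
 [-0.999 -0.024 -0.023]
 [ 0.027 -0.153 -0.988]]
side [-0.066  0.803  0.798] [[-0.779 -0.398  0.485]
 [-0.627  0.495 -0.601]
 [-0.001 -0.772 -0.636]]
```

View pics/top0.png

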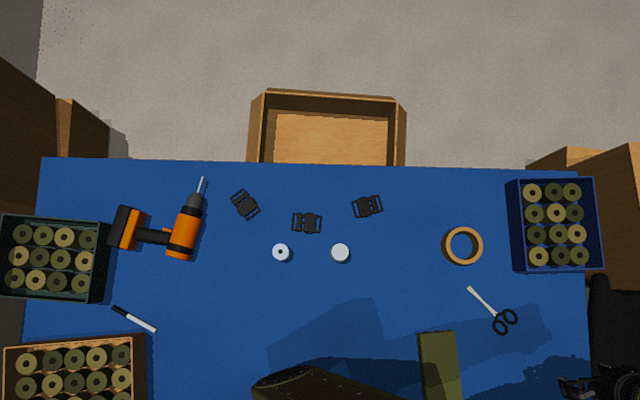

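View pics/side0.png

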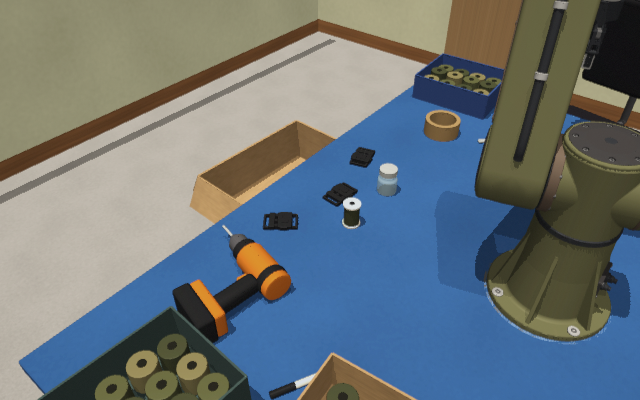

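The top view shows buckles near (245,204), (307,222) and (367,206), the spool at (281,252), the jar at (340,252), the drill bit tip at about (200,180) and the box opening at u≈250–405. The side view agrees. Next I'll measure them.

Run:
```python
import numpy as np,cv2
np.set_printoptions(precision=3,suppress=True)
z=np.load("top0.npz");im,P=z["im"].astype(int),z["P"]
Z=P[...,2]
def q(m):
    p=P[m];return np.percentile(p,[1,50,99],axis=0).ravel()
sel=np.zeros((400,640),bool);sel[185:240,225:390]=1
dark=((im.max(2)<75)&sel).astype(np.uint8)
dark=cv2.morphologyEx(dark,cv2.MORPH_CLOSE,np.ones((5,5)))
n,l,st,c=cv2.connectedComponentsWithStats(dark)
for i in range(1,n):
    if st[i,4]>100:
        m=l==i;r=cv2.minAreaRect(P[m][:,:2].astype(np.float32));print("buckle",st[i],r,np.median(P[m][:,2]))
for nm,(a,b,c_,d),h in(("spool",(238,268,265,298),.045),("jar",(236,268,325,355),.05),("tape",(220,270,438,490),.03),("drill",(172,270,105,212),.02)):
    m=np.zeros_like(sel);m[a:b,c_:d]=1;m&=Z>h;print(nm,m.sum(),q(m))
m=np.zeros_like(sel);m[172:195,190:212]=1;m&=(im[...,2]<1.4*im[...,0]);print("bit",q(m))
# edge
blue=(im[...,2]>im[...,0]*2)&(abs(Z)<.01)
for u in(60,200,240,300,400,450,500):
    v=np.where(blue[:,u])[0].min();print("edge",u,v,P[v+1,u])
for v,u in((100,265),(100,395),(155,252),(155,262),(155,275),(155,388),(155,398),(155,404),(93,330),(130,330)):print(v,u,P[v,u])
```

```text
buckle [230 188  31  33 539] ((0.47705763578414917, 0.11702845245599747), (0.28707462549209595, 0.055178821086883545), 38.459930419921875) 0.01026970170652386
buckle [351 195  33  23 532] ((0.4950699806213379, -0.07447543740272522), (0.07195715606212616, 0.2919936180114746), 39.46449661254883) 0.010148669338949756
buckle [291 213  31  21 551] ((0.45668426156044006, 0.016265828162431717), (0.07955561578273773, 0.16385304927825928), 86.0291748046875) 0.00992709337449682
spool 215 [0.374 0.015 0.054 0.43  0.076 0.059 0.45  0.096 1.234]
jar 243 [ 0.374 -0.096  0.059  0.43  -0.076  0.069  0.453  0.015  1.234]
tape 608 [ 0.374 -0.453  0.031  0.454 -0.405  0.047  0.504  0.015  1.234]
drill 3377 [0.374 0.015 0.023 0.474 0.38  0.057 0.59  0.533 1.234]
bit [ 0.575  0.293 -0.003  0.597  0.301  0.035  0.629  0.315  0.048]
edge 60 157 [ 0.674  0.695 -0.001]
edge 200 161 [ 0.674  0.311 -0.004]
edge 240 163 [0.67  0.199 0.002]
edge 300 164 [0.671 0.033 0.004]
edge 400 167 [ 0.671 -0.247 -0.001]
edge 450 168 [ 0.672 -0.388 -0.001]
edge 500 170 [ 0.669 -0.53  -0.   ]
100 265 [ 0.887  0.145 -0.073]
100 395 [ 0.889 -0.243 -0.046]
155 252 [ 0.719  0.178 -0.084]
155 262 [ 0.73   0.152 -0.124]
155 275 [ 0.745  0.116 -0.178]
155 388 [ 0.749 -0.242 -0.155]
155 398 [ 0.725 -0.254 -0.062]
155 404 [ 0.74  -0.284 -0.116]
93 330 [ 0.922 -0.052 -0.087]
130 330 [ 0.833 -0.058 -0.178]
```

```bash
python3 - <<'E'
import numpy as np,cv2
np.set_printoptions(precision=3,suppress=True)
z=np.load("top0.npz");im,P,d=z["im"].astype(int),z["P"],z["d"]
ok=d>0
sel=np.zeros((400,640),bool);sel[185:240,225:390]=1
dark=((im.max(2)<75)&sel).astype(np.uint8)
dark=cv2.morphologyEx(dark,cv2.MORPH_CLOSE,np.ones((5,5)))
n,l,st,c=cv2.connectedComponentsWithStats(dark)
for i in range(1,n):
    if st[i,4]>100:
        m=(l==i)&ok&(P[...,2]>.004);p=P[m][:,:2].astype(np.float32);r=cv2.minAreaRect(p);print("buckle",m.sum(),r,p.min(0),p.max(0))
for nm,(a,b,c_,e),h in(("spool",(238,268,265,298),.045),("jar",(236,268,325,355),.05),("tape",(220,270,438,490),.03),("drill",(172,270,105,212),.02)):
    m=np.zeros_like(sel);m[a:b,c_:e]=1;m&=(P[...,2]>h)&ok;p=P[m];print(nm,p.min(0),p.max(0))
for v in(110,145):
    for u in list(range(244,280,2))+list(range(376,412,2)):print(v,u,P[v,u] if ok[v,u] else 0,im[v,u])
E
python3 -c "
import cv2
i=cv2.imread('pics/top0.png')[75:275,180:440]
cv2.imwrite('pics/c0.png',cv2.resize(i,None,fx=3,fy=3,interpolation=2))"
```

```text
buckle 426 ((0.5578929781913757, 0.1805933266878128), (0.07833778858184814, 0.05412266030907631), 39.150177001953125) [0.514 0.139] [0.601 0.221]
buckle 421 ((0.5605044960975647, -0.15363992750644684), (0.054341718554496765, 0.07765283435583115), 16.456409454345703) [ 0.529 -0.197] [ 0.592 -0.111]
buckle 420 ((0.5109664797782898, 0.012259239330887794), (0.07909554243087769, 0.05359560251235962), 86.07614135742188) [ 0.484 -0.028] [0.537 0.053]
spool [0.409 0.057 0.053] [0.45  0.096 0.064]
jar [ 0.409 -0.097  0.056] [ 0.453 -0.055  0.074]
tape [ 0.409 -0.458  0.03 ] [ 0.507 -0.355  0.054]
drill [0.38  0.288 0.02 ] [0.626 0.536 0.073]
110 244 [ 1.1    0.304 -0.744] [158 149 136]
110 246 [ 1.102  0.296 -0.75 ] [160 150 138]
110 248 [ 1.102  0.287 -0.748] [162 154 143]
110 250 [ 1.104  0.278 -0.752] [141 119  96]
110 252 [ 0.869  0.187 -0.112] [126  91  54]
110 254 [ 0.862  0.179 -0.092] [129  93  51]
110 256 [ 0.858  0.171 -0.08 ] [128  93  55]
110 258 [ 0.852  0.164 -0.065] [131  96  55]
110 260 [ 0.848  0.156 -0.053] [139  98  54]
110 262 [ 0.845  0.15  -0.045] [164 124  70]
110 264 [
[... 1999 characters left out ...]
]
145 380 [ 0.788 -0.221 -0.18 ] [180 129  74]
145 382 [ 0.791 -0.229 -0.188] [182 133  72]
145 384 [ 0.788 -0.233 -0.179] [183 132  76]
145 386 [ 0.79  -0.241 -0.183] [153 111  63]
145 388 [ 0.782 -0.242 -0.157] [60 43 26]
145 390 [ 0.771 -0.241 -0.118] [64 44 25]
145 392 [ 0.763 -0.242 -0.09 ] [55 40 20]
145 394 [ 0.752 -0.241 -0.053] [143 101  57]
145 396 [ 0.751 -0.246 -0.048] [133  98  53]
145 398 [ 0.755 -0.254 -0.06 ] [85 62 31]
145 400 [ 0.758 -0.262 -0.071] [96 68 36]
145 402 [ 0.763 -0.272 -0.087] [93 67 36]
145 404 [ 0.769 -0.283 -0.107] [98 68 30]
145 406 [ 0.957 -0.434 -0.747] [154 145 131]
145 408 [ 0.959 -0.444 -0.753] [157 149 138]
145 410 [ 0.958 -0.452 -0.746] [160 153 139]
```

View pics/c0.png

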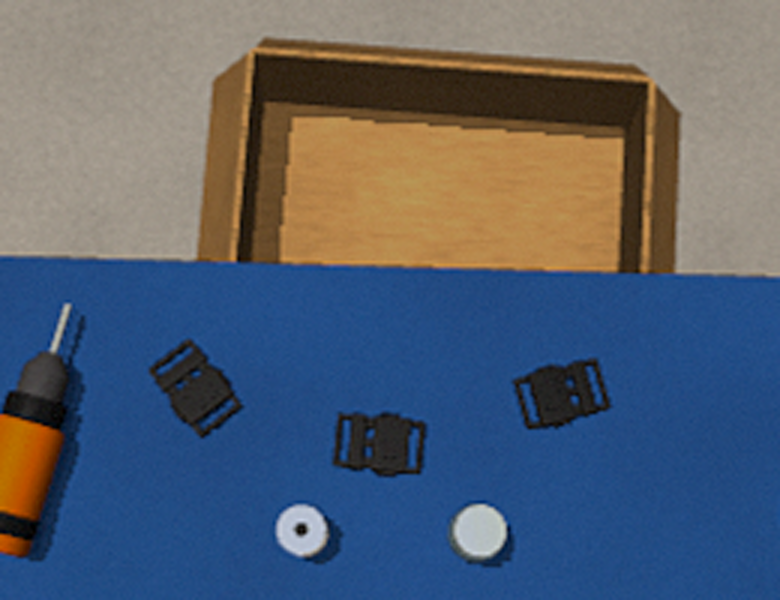

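move_arm:
  deltas:
    - {"xyz": [-0.03, 0.01, 0.045], "dr": [0, 0, 0], "claw": 0.04}
    - {"xyz": [-0.062, 0.025, 0.094], "dr": [0, 0, 0], "claw": 0.04}
    - {"xyz": [-0.095, 0.04, 0.143], "dr": [0, 0, 0], "claw": 0.04}
    - {"xyz": [-0.128, 0.055, 0.192], "dr": [0, 0, 0], "claw": 0.04}
    - {"xyz": [-0.161, 0.07, 0.241], "dr": [0, 0, 0], "claw": 0.04}
    - {"xyz": [-0.194, 0.085, 0.29], "dr": [0, 0, 0], "claw": 0.04}
    - {"xyz": [-0.227, 0.1, 0.34], "dr": [0, 0, 0], "claw": 0.04}
    - {"xyz": [-0.26, 0.11, 0.39], "dr": [0, 0, 0], "claw": 0.04}

```text
t: 1.1
eef_pos: [0.4729, -0.2092, 0.1454]
eef_rot: [[0.292, -0.001, 0.956], [-0.956, 0.0, 0.292], [-0.0, -1.0, -0.001]]
force: [0.5, -0.5, 0.2]
opening: 0.0403
```

move_arm:
  deltas:
    - {"xyz": [-0.014, 0.015, 0.021], "dr": [0, 0, 0], "claw": 0.04}
    - {"xyz": [-0.028, 0.03, 0.042], "dr": [0, 0, 0], "claw": 0.04}
    - {"xyz": [-0.028, 0.055, 0.042], "dr": [0, 0, 0], "claw": 0.04}
    - {"xyz": [-0.028, 0.08, 0.042], "dr": [0, 0, 0], "claw": 0.04}
    - {"xyz": [-0.028, 0.095, 0.042], "dr": [0, 0, 0], "claw": 0.04}
    - {"xyz": [-0.028, 0.1, 0.042], "dr": [0, 0, 0], "claw": 0.04}
    - {"xyz": [-0.028, 0.1, 0.042], "dr": [0, 0, 0], "claw": 0.04}
    - {"xyz": [-0.028, 0.1, 0.042], "dr": [0, 0, 0], "claw": 0.04}

```text
t: 2.1
eef_pos: [0.505, -0.1724, 0.0472]
eef_rot: [[0.292, 0.001, 0.956], [-0.956, -0.0, 0.292], [0.001, -1.0, 0.001]]
force: [0.1, 0.7, 0.1]
opening: 0.0401
```

Run:
```python
from h import *
np.set_printoptions(precision=3,suppress=True)
print(state()['eef_pos'])
a,d1,P1,_=pts("side");b,d2,P2,_=pts("wrist")
i=cv2.resize(a[110:250,250:440],(760,560),interpolation=2)
save(i,"s1.png");save(b,"w1.png")
e=state()['eef_pos']
m=(d1>0)&(np.linalg.norm(P1[...,:2]-e[:2],axis=-1)<.05)&(P1[...,2]>.012)
z=P1[m][:,2];print(len(z),np.sort(z)[:20],e)
m=(d2>0)&(np.linalg.norm(P2[...,:2]-e[:2],axis=-1)<.045)&(P2[...,2]>.008)
z=P2[m][:,2];print(len(z),np.sort(z)[:200:10])
```

```text
[ 0.505 -0.172  0.047]
4186 [0.013 0.013 0.013 0.013 0.014 0.014 0.014 0.021 0.022 0.023 0.023 0.023
 0.024 0.024 0.024 0.025 0.025 0.025 0.026 0.026] [ 0.505 -0.172  0.047]
30435 [0.008 0.009 0.01  0.01  0.01  0.011 0.011 0.011 0.011 0.011 0.011 0.011
 0.011 0.011 0.011 0.011 0.011 0.011 0.011 0.011]
```

View pics/w1.png

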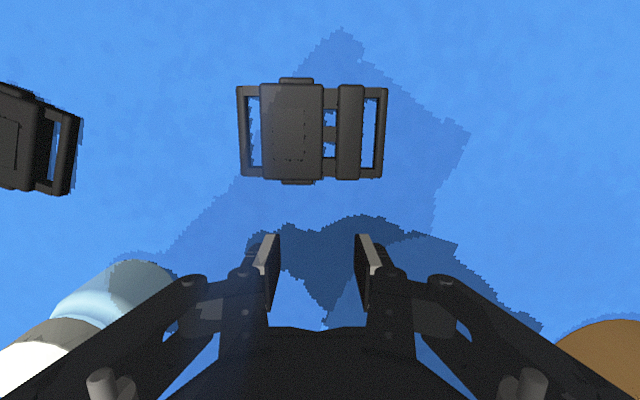

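move_arm:
  deltas:
    - {"xyz": [0, 0.012, 0], "dr": [0, 0, 0], "claw": 0.04}
    - {"xyz": [0, 0.018, 0], "dr": [0, 0, 0], "claw": 0.04}
    - {"xyz": [0, 0.018, 0.008], "dr": [0, 0, 0], "claw": 0.04}
    - {"xyz": [0, 0.018, 0.018], "dr": [0, 0, 0], "claw": 0.04}
    - {"xyz": [0, 0.018, 0.034], "dr": [0, 0, 0], "claw": 0.04}
    - {"xyz": [0, 0.018, 0.05], "dr": [0, 0, 0], "claw": 0.04}
    - {"xyz": [0, 0.018, 0.066], "dr": [0, 0, 0], "claw": 0.04}
    - {"xyz": [0, 0.018, 0.082], "dr": [0, 0, 0], "claw": 0.04}

```text
t: 3.2
eef_pos: [0.584, -0.1476, 0.0283]
eef_rot: [[0.293, 0.0, 0.956], [-0.956, -0.0, 0.293], [0.0, -1.0, 0.0]]
force: [0.2, -0.5, 1.1]
opening: 0.0399
```

move_arm:
  deltas:
    - {"xyz": [0, 0, 0.016], "dr": [0, 0, 0], "claw": 0.04}
    - {"xyz": [0, 0, 0.032], "dr": [0, 0, 0], "claw": 0.04}
    - {"xyz": [0, 0, 0.048], "dr": [0, 0, 0], "claw": 0.04}
    - {"xyz": [0, 0, 0.062], "dr": [0, 0, 0], "claw": 0.04}
    - {"xyz": [0, 0, 0.075], "dr": [0, 0, 0], "claw": 0.04}
    - {"xyz": [0, 0, 0.086], "dr": [0, 0, 0], "claw": 0.04}
    - {"xyz": [0, 0, 0.096], "dr": [0, 0, 0], "claw": 0.04}
    - {"xyz": [0, 0, 0.096], "dr": [0, 0, 0], "claw": 0.04}

```text
t: 4.2
eef_pos: [0.6753, -0.1197, 0.0283]
eef_rot: [[0.293, 0.0, 0.956], [-0.956, -0.0, 0.293], [0.0, -1.0, 0.0]]
force: [-0.4, 0.1, -0.2]
opening: 0.0402
```

Run:
```python
from h import *
np.set_printoptions(precision=3,suppress=True)
print(state()['eef_pos'],state()['force'])
a,d1,P1,_=pts("side");b,d2,P2,_=pts("top")
save(np.hstack([a[60:360,100:480],b[75:375,200:600]]),"s2.png")
```

```text
[ 0.675 -0.12   0.028] [-0.368  0.085 -0.181]
```

View pics/s2.png

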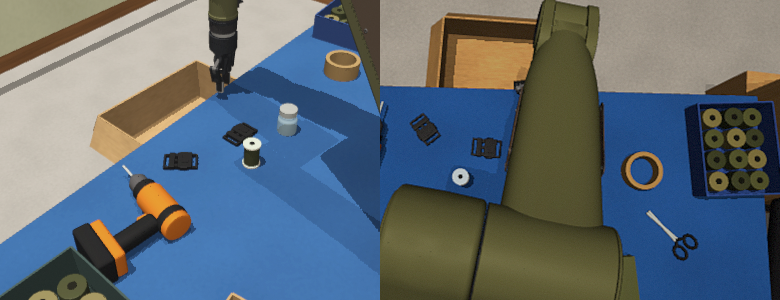

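move_arm:
  deltas:
    - {"xyz": [0, -0.05, 0], "dr": [0, 0, 0], "claw": 0.03}
    - {"xyz": [-0.02, -0.1, -0.02], "dr": [0, 3, 0], "claw": 0.03}
    - {"xyz": [-0.055, -0.11, -0.05], "dr": [0, 7, 0], "claw": 0.03}
    - {"xyz": [-0.09, -0.11, -0.08], "dr": [0, 11, 0], "claw": 0.03}
    - {"xyz": [-0.125, -0.11, -0.11], "dr": [0, 15, 0], "claw": 0.03}
    - {"xyz": [-0.16, -0.11, -0.14], "dr": [0, 19, 0], "claw": 0.03}
    - {"xyz": [-0.184, -0.11, -0.162], "dr": [0, 21, 0], "claw": 0.03}
    - {"xyz": [-0.184, -0.11, -0.162], "dr": [0, 21, 0], "claw": 0.03}

```text
t: 5.3
eef_pos: [0.4622, -0.0137, 0.1383]
eef_rot: [[-0.041, -0.001, 0.999], [-0.999, 0.019, -0.041], [-0.019, -1.0, -0.002]]
force: [1.3, 0.2, -0.2]
opening: 0.0297
```

Run:
```python
from h import *
np.set_printoptions(precision=3,suppress=True)
b,d,P,_=pts("wrist");s=state();print(s['eef_pos'],s['qvel']);print(s['eef_rot'])
save(b,"w2.png")
```

```text
[ 0.464 -0.014  0.139] [-0.002  0.028  0.044 -0.01  -0.001  0.   ]
[[-0.041  0.001  0.999]
 [-0.999  0.019 -0.041]
 [-0.019 -1.     0.   ]]
```

View pics/w2.png

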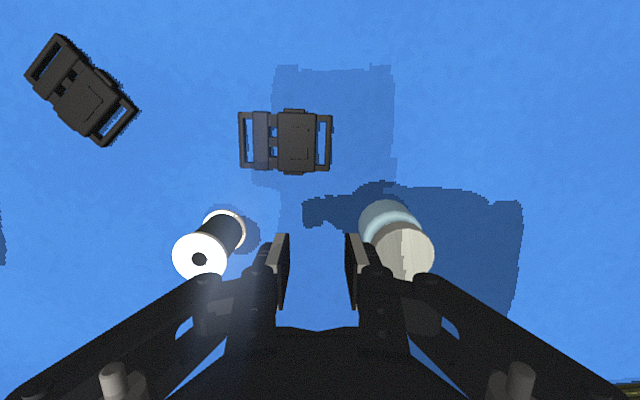

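move_arm:
  deltas:
    - {"xyz": [-0.012, 0, 0.002], "dr": [0, 0, -0.5], "claw": 0.03}
    - {"xyz": [-0.022, 0, 0.003], "dr": [0, 0, -1.1], "claw": 0.03}
    - {"xyz": [-0.022, 0.02, 0.003], "dr": [0, 0, -1.1], "claw": 0.03}
    - {"xyz": [-0.022, 0.035, 0.003], "dr": [0, 0, -1.1], "claw": 0.03}
    - {"xyz": [-0.022, 0.045, 0.003], "dr": [0, 0, -1.1], "claw": 0.03}
    - {"xyz": [-0.022, 0.045, 0.003], "dr": [0, 0, -1.1], "claw": 0.03}
    - {"xyz": [-0.022, 0.045, 0.003], "dr": [0, 0, -1.1], "claw": 0.03}
    - {"xyz": [-0.022, 0.045, 0.003], "dr": [0, 0, -1.1], "claw": 0.03}

```text
t: 6.35
eef_pos: [0.469, -0.0064, 0.0943]
eef_rot: [[-0.021, 0.001, 1.0], [-1.0, 0.013, -0.021], [-0.013, -1.0, 0.001]]
force: [0.0, 0.3, 0.4]
opening: 0.0298
```

Run:
```python
from h import *
np.set_printoptions(precision=4,suppress=True)
s=state();print(s['t'],s['eef_pos'],s['qpos'],s['qvel'])
```

```text
6.35 [ 0.469  -0.0064  0.0943] [-0.0222  0.204  -0.5901  0.7761  0.0133  3.1406] [-0.0004  0.0016 -0.0022  0.0004  0.0002  0.001 ]
```

move_arm:
  deltas:
    - {"xyz": [0, 0, 0], "dr": [0, -3, -0.4], "claw": 0.03}
    - {"xyz": [-0.006, 0, 0], "dr": [0, -5, -0.75], "claw": 0.03}
    - {"xyz": [-0.012, 0, 0], "dr": [0, -5, -0.75], "claw": 0.03}
    - {"xyz": [-0.012, 0.01, 0], "dr": [0, -5, -0.75], "claw": 0.03}
    - {"xyz": [-0.012, 0.02, 0], "dr": [0, -5, -0.75], "claw": 0.03}
    - {"xyz": [-0.012, 0.03, 0], "dr": [0, -5, -0.75], "claw": 0.03}
    - {"xyz": [-0.012, 0.03, 0], "dr": [0, -5, -0.75], "claw": 0.03}
    - {"xyz": [-0.012, 0.03, 0], "dr": [0, -5, -0.75], "claw": 0.03}

```text
t: 7.35
eef_pos: [0.4687, 0.006, 0.0638]
eef_rot: [[0.066, -0.0, 0.998], [-0.998, 0.0, 0.066], [-0.0, -1.0, -0.0]]
force: [-0.6, 0.3, 0.1]
opening: 0.0301
```

move_arm:
  deltas:
    - {"xyz": [0, 0.012, -0.003], "dr": [0, 0, 0], "claw": 0.03}
    - {"xyz": [0, 0.024, -0.003], "dr": [0, 0, 0], "claw": 0.03}
    - {"xyz": [0, 0.032, -0.003], "dr": [0, 0, 0], "claw": 0.03}
    - {"xyz": [0, 0.035, -0.003], "dr": [0, 0, 0], "claw": 0.03}
    - {"xyz": [0, 0.035, -0.001], "dr": [0, 0, 0], "claw": 0.03}
    - {"xyz": [0, 0.035, 0.005], "dr": [0, 0, 0], "claw": 0.03}
    - {"xyz": [0, 0.035, 0.014], "dr": [0, 0, 0], "claw": 0.03}
    - {"xyz": [0, 0.035, 0.026], "dr": [0, 0, 0], "claw": 0.03}

```text
t: 8.35
eef_pos: [0.4957, 0.0078, 0.0292]
eef_rot: [[0.066, 0.001, 0.998], [-0.998, 0.0, 0.066], [-0.0, -1.0, 0.001]]
force: [-0.3, -0.0, -0.1]
opening: 0.0298
```

move_arm:
  deltas:
    - {"xyz": [0, 0, 0.016], "dr": [0, 0, 0], "claw": 0.03}
    - {"xyz": [0, 0, 0.032], "dr": [0, 0, 0], "claw": 0.03}
    - {"xyz": [0, 0, 0.048], "dr": [0, 0, 0], "claw": 0.03}
    - {"xyz": [0, 0, 0.064], "dr": [0, 0, 0], "claw": 0.03}
    - {"xyz": [0, 0, 0.08], "dr": [0, 0, 0], "claw": 0.03}
    - {"xyz": [0, 0, 0.096], "dr": [0, 0, 0], "claw": 0.03}
    - {"xyz": [0, 0, 0.112], "dr": [0, 0, 0], "claw": 0.03}
    - {"xyz": [0, 0, 0.125], "dr": [0, 0, 0], "claw": 0.03}

```text
t: 9.35
eef_pos: [0.6208, 0.0162, 0.0289]
eef_rot: [[0.066, 0.001, 0.998], [-0.998, 0.0, 0.066], [-0.0, -1.0, 0.001]]
force: [0.3, 0.4, 0.6]
opening: 0.03
```

move_arm:
  deltas:
    - {"xyz": [0, 0, 0.014], "dr": [0, 0, 0], "claw": 0.03}
    - {"xyz": [0, 0, 0.028], "dr": [0, 0, 0], "claw": 0.03}
    - {"xyz": [0, 0, 0.04], "dr": [0, 0, 0], "claw": 0.03}
    - {"xyz": [0, 0, 0.05], "dr": [0, 0, 0], "claw": 0.03}
    - {"xyz": [0, 0, 0.056], "dr": [0, 0, 0], "claw": 0.03}
    - {"xyz": [0, 0, 0.056], "dr": [0, 0, 0], "claw": 0.03}
    - {"xyz": [0, -0.03, 0.05], "dr": [0, 0, 0], "claw": 0.03}
    - {"xyz": [0, -0.08, 0.03], "dr": [0, 0, 0], "claw": 0.03}

```text
t: 10.35
eef_pos: [0.6476, 0.018, 0.1077]
eef_rot: [[0.066, -0.004, 0.998], [-0.998, 0.0, 0.066], [-0.0, -1.0, -0.004]]
force: [0.9, -0.9, 0.2]
opening: 0.03
```

Run:
```python
from h import *
np.set_printoptions(precision=3,suppress=True)
print(state()['eef_pos'])
a,d1,P1,_=pts("side");b,d2,P2,_=pts("top")
save(np.hstack([a[60:360,100:480],b[75:375,200:600]]),"s3.png")
```

```text
[0.648 0.018 0.108]
```

View pics/s3.png

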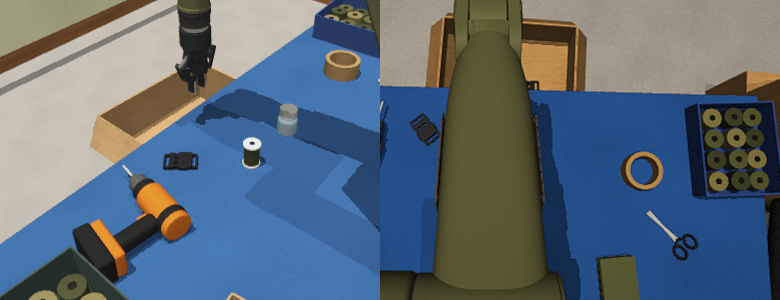

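The middle buckle is off the table. The top crop shows a dark spot at the edge, near (532,86), so I'm checking its height.

Run:
```python
from h import *
np.set_printoptions(precision=3,suppress=True)
b,d,P,_=pts("top")
m=np.zeros(d.shape,bool);m[148:174,343:364]=1
m&=(b.max(2)<60)&(d>0)
print(m.sum());print(P[m][::max(1,m.sum()//25)])
b2=cv2.resize(b[140:180,330:390],None,fx=10,fy=10,interpolation=2);save(b2,"c3.png")
print(state()['qpos'])
```

```text
152
[[ 0.546 -0.035  0.628]
 [ 0.537 -0.034  0.635]
 [ 0.534 -0.037  0.636]
 [ 0.747 -0.129 -0.171]
 [ 0.53  -0.035  0.642]
 [ 0.744 -0.123 -0.174]
 [ 0.744 -0.142 -0.173]
 [ 0.74  -0.114 -0.171]
 [ 0.741 -0.133 -0.172]
 [ 0.529 -0.038  0.636]
 [ 0.737 -0.129 -0.17 ]
 [ 0.527 -0.038  0.638]
 [ 0.736 -0.146 -0.178]
 [ 0.526 -0.04   0.635]
 [ 0.732 -0.149 -0.174]
 [ 0.727 -0.127 -0.172]
 [ 0.521 -0.037  0.644]
 [ 0.724 -0.13  -0.171]
 [ 0.52  -0.038  0.644]
 [ 0.721 -0.13  -0.171]
 [ 0.519 -0.039  0.642]
 [ 0.516 -0.039  0.644]
 [ 0.511 -0.035  0.654]
 [ 0.51  -0.038  0.65 ]
 [ 0.506 -0.035  0.658]
 [ 0.507 -0.04   0.647]]
[ 0.028  0.489 -0.127  0.949  0.     3.103]
```

View pics/c3.png

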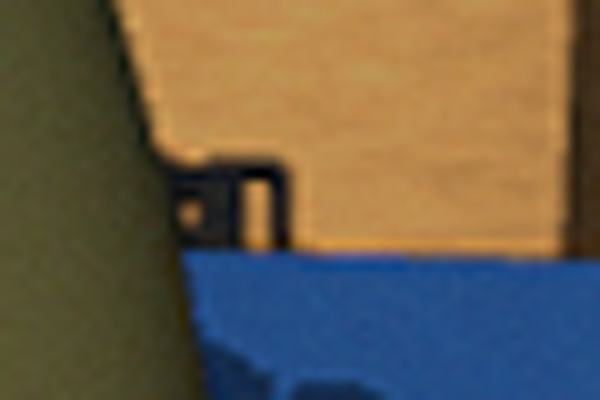

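B3 lies on the box floor at z≈-0.17. For B1 the last joint is at its limit, so I'll flip the tool and push along the buckle's own normal with the other face.

move_arm:
  deltas:
    - {"xyz": [-0.02, -0.012, -0.01], "dr": [0, -10, 0], "claw": 0.04}
    - {"xyz": [-0.05, -0.012, -0.025], "dr": [0, -20, 0], "claw": 0.04}
    - {"xyz": [-0.08, -0.012, -0.04], "dr": [0, -30, 0], "claw": 0.04}
    - {"xyz": [-0.11, -0.012, -0.057], "dr": [0, -40, 0], "claw": 0.04}
    - {"xyz": [-0.14, -0.012, -0.073], "dr": [0, -50, 0], "claw": 0.04}
    - {"xyz": [-0.17, -0.012, -0.09], "dr": [0, -60, 0], "claw": 0.04}
    - {"xyz": [-0.2, -0.012, -0.105], "dr": [0, -70, 0], "claw": 0.04}
    - {"xyz": [-0.211, -0.012, -0.109], "dr": [0, -80, 0], "claw": 0.04}

```text
t: 11.5
eef_pos: [0.5248, 0.2225, 0.1198]
eef_rot: [[0.995, -0.002, 0.101], [-0.101, -0.0, 0.995], [-0.002, -1.0, -0.0]]
force: [0.9, -1.4, 0.3]
opening: 0.0404
```

move_arm:
  deltas:
    - {"xyz": [0, 0, 0], "dr": [0, -10, 0], "claw": 0.04}
    - {"xyz": [0, 0, 0], "dr": [0, -20, 0], "claw": 0.04}
    - {"xyz": [0, 0, 0], "dr": [0, -30, 0], "claw": 0.04}
    - {"xyz": [0, 0, 0], "dr": [0, -40, 0], "claw": 0.04}
    - {"xyz": [0, 0, 0], "dr": [0, -45, 0], "claw": 0.04}
    - {"xyz": [0, 0, 0], "dr": [0, -45, 0], "claw": 0.04}
    - {"xyz": [0, 0, 0], "dr": [0, -45, 0], "claw": 0.04}
    - {"xyz": [0, 0, 0], "dr": [0, -45, 0], "claw": 0.04}

```text
t: 12.5
eef_pos: [0.5265, 0.2213, 0.1207]
eef_rot: [[0.78, -0.0, -0.626], [0.626, 0.0, 0.78], [-0.0, -1.0, 0.0]]
force: [-0.6, 0.6, -0.4]
opening: 0.04
```

move_arm:
  deltas:
    - {"xyz": [0, 0.02, 0.004], "dr": [0, 0, 0], "claw": 0.04}
    - {"xyz": [0, 0.04, 0.004], "dr": [0, 0, 0], "claw": 0.04}
    - {"xyz": [0, 0.055, 0.004], "dr": [0, 0, 0], "claw": 0.04}
    - {"xyz": [0, 0.068, 0.004], "dr": [0, 0, 0], "claw": 0.04}
    - {"xyz": [0, 0.078, 0.004], "dr": [0, 0, 0], "claw": 0.04}
    - {"xyz": [0, 0.085, 0.004], "dr": [0, 0, 0], "claw": 0.04}
    - {"xyz": [0, 0.09, 0.004], "dr": [0, 0, 0], "claw": 0.04}
    - {"xyz": [0, 0.092, 0.004], "dr": [0, 0, 0], "claw": 0.04}

```text
t: 13.5
eef_pos: [0.5242, 0.2245, 0.0288]
eef_rot: [[0.779, 0.0, -0.626], [0.626, 0.0, 0.779], [0.0, -1.0, 0.0]]
force: [0.6, 1.1, -0.3]
opening: 0.0397
```

Run:
```python
from h import *
s=state();print(s['eef_pos'],s['force'])
a,d,P,_=pts("side");save(cv2.resize(a[100:300,180:420],None,fx=3,fy=3,interpolation=2),"s4.png")
```

```text
[0.52421742 0.22452512 0.02884449] [ 0.59716541  1.10836955 -0.2796632 ]
```

View pics/s4.png

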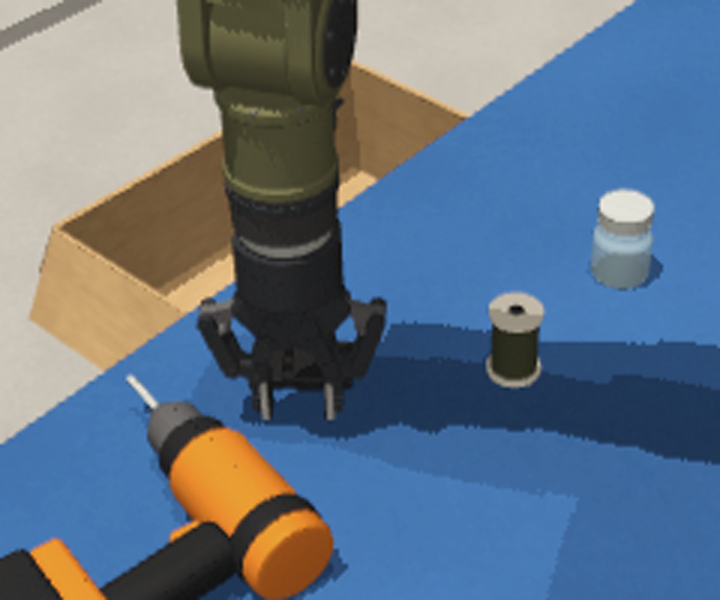

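move_arm:
  deltas:
    - {"xyz": [0, 0, -0.006], "dr": [0, 0, 0], "claw": 0.04}
    - {"xyz": [0, 0, -0.014], "dr": [0, 0, 0], "claw": 0.04}
    - {"xyz": [0, 0, -0.028], "dr": [0, 0, 0], "claw": 0.04}
    - {"xyz": [0, 0, -0.043], "dr": [0, 0, 0], "claw": 0.04}
    - {"xyz": [0, 0, -0.058], "dr": [0, 0, 0], "claw": 0.04}
    - {"xyz": [0, 0, -0.073], "dr": [0, 0, 0], "claw": 0.04}
    - {"xyz": [0, 0, -0.088], "dr": [0, 0, 0], "claw": 0.04}
    - {"xyz": [0, 0, -0.1], "dr": [0, 0, 0], "claw": 0.04}

```text
t: 14.55
eef_pos: [0.5875, 0.1457, 0.0289]
eef_rot: [[0.78, 0.0, -0.626], [0.626, 0.0, 0.78], [0.0, -1.0, 0.0]]
force: [-0.5, 0.2, 0.2]
opening: 0.04
```

Run:
```python
from h import *
s=state();print(s['eef_pos'],s['force'])
a,d,P,_=pts("side");b,d2,P2,_=pts("top")
save(np.hstack([cv2.resize(a[100:250,180:380],None,fx=2,fy=2,interpolation=2),cv2.resize(b[100:250,200:400],None,fx=2,fy=2,interpolation=2)]),"s5.png")
```

```text
[0.58747352 0.14565014 0.02891435] [-0.53179053  0.24628516  0.22926271]
```

View pics/s5.png

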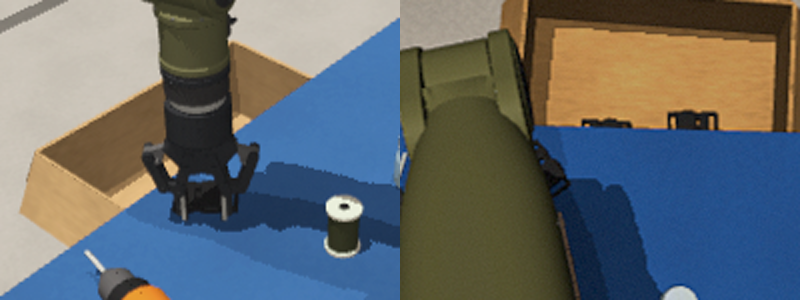

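Both earlier buckles lie in the box, at (605,125) and (690,122) in the picture. B1 is square ahead of the fingers, so I'll continue pushing.

move_arm:
  deltas:
    - {"xyz": [0, 0, -0.01], "dr": [0, 0, 0], "claw": 0.04}
    - {"xyz": [0, 0, -0.022], "dr": [0, 0, 0], "claw": 0.04}
    - {"xyz": [0, 0, -0.035], "dr": [0, 0, 0], "claw": 0.04}
    - {"xyz": [0, 0, -0.048], "dr": [0, 0, 0], "claw": 0.04}
    - {"xyz": [0, 0, -0.061], "dr": [0, 0, 0], "claw": 0.04}
    - {"xyz": [0, 0, -0.074], "dr": [0, 0, 0], "claw": 0.04}
    - {"xyz": [0, 0, -0.087], "dr": [0, 0, 0], "claw": 0.04}
    - {"xyz": [0, 0, -0.1], "dr": [0, 0, 0], "claw": 0.04}

```text
t: 15.65
eef_pos: [0.65, 0.0679, 0.0289]
eef_rot: [[0.78, 0.0, -0.626], [0.626, 0.0, 0.78], [0.0, -1.0, 0.0]]
force: [0.3, 0.3, 0.2]
opening: 0.0398
```

move_arm:
  deltas:
    - {"xyz": [0, 0, -0.012], "dr": [0, 0, 0], "claw": 0.04}
    - {"xyz": [0, 0, -0.024], "dr": [0, 0, 0], "claw": 0.04}
    - {"xyz": [0, 0, -0.035], "dr": [0, 0, 0], "claw": 0.04}
    - {"xyz": [0, 0, -0.043], "dr": [0, 0, 0], "claw": 0.04}
    - {"xyz": [0, 0, -0.046], "dr": [0, 0, 0], "claw": 0.04}
    - {"xyz": [0, 0, -0.046], "dr": [0, 0, 0], "claw": 0.04}
    - {"xyz": [0, -0.04, -0.046], "dr": [0, 0, 0], "claw": 0.04}
    - {"xyz": [0, -0.09, -0.046], "dr": [0, 0, 0], "claw": 0.04}

```text
t: 16.65
eef_pos: [0.6767, 0.0331, 0.1184]
eef_rot: [[0.779, -0.003, -0.627], [0.627, 0.0, 0.779], [-0.002, -1.0, 0.002]]
force: [1.1, 0.6, 0.6]
opening: 0.0399
```

move_arm:
  deltas:
    - {"xyz": [0, -0.04, 0], "dr": [0, 0, 0], "claw": 0.04}
    - {"xyz": [0, -0.08, 0.03], "dr": [0, 0, 0], "claw": 0.04}
    - {"xyz": [0.02, -0.1, 0.08], "dr": [0, 0, 0], "claw": 0.04}
    - {"xyz": [0.02, -0.1, 0.13], "dr": [0, 0, 0], "claw": 0.04}
    - {"xyz": [0.02, -0.1, 0.18], "dr": [0, 0, 0], "claw": 0.04}
    - {"xyz": [0.02, -0.1, 0.23], "dr": [0, 0, 0], "claw": 0.04}
    - {"xyz": [0.02, -0.1, 0.28], "dr": [0, 0, 0], "claw": 0.04}
    - {"xyz": [0.02, -0.1, 0.32], "dr": [0, 0, 0], "claw": 0.04}

```text
t: 17.65
eef_pos: [0.4915, 0.2962, 0.2191]
eef_rot: [[0.779, 0.0, -0.628], [0.628, 0.001, 0.779], [0.0, -1.0, 0.0]]
force: [0.3, 0.5, 0.1]
opening: 0.0401
```

Run:
```python
from h import *
np.set_printoptions(precision=3,suppress=True)
s=state();print(s['t'],s['eef_pos'],s['force'])
a,d,P,_=pts("side");b,d2,P2,_=pts("top")
save(np.hstack([a[60:360,100:480],b[75:375,190:590]]),"s6.png")
m=(b.max(2)<70)&(d2>0)&(abs(P2[...,2]+.17)<.02)
n,l,st,c=cv2.connectedComponentsWithStats(m.astype(np.uint8))
for i in range(1,n):
    if st[i,4]>15:p=P2[l==i];print(st[i],p.min(0),p.max(0))
z=np.load("top0.npz")
for nm,(r0,r1,c0,c1),h in(("spool",(238,268,265,298),.045),("jar",(236,268,325,355),.05),("tape",(220,270,438,490),.03),("drill",(172,270,105,212),.02)):
    for D,Q in((z["d"],z["P"]),(d2,P2)):
        m=np.zeros(D.shape,bool);m[r0:r1,c0:c1]=1;m&=(Q[...,2]>h)&(D>0)&(Q[...,2]<.1);p=Q[m];print(nm,len(p),p.mean(0) if len(p) else 0)
```

```text
17.65 [0.491 0.296 0.219] [0.318 0.527 0.063]
[   0   64   22  142 1121] [ 0.564  0.9   -0.19 ] [ 1.017  0.969 -0.15 ]
[267 105 124  61 494] [ 0.719 -0.248 -0.186] [ 0.904  0.145 -0.15 ]
[ 605  149   35  141 1254] [ 0.346 -1.015 -0.19 ] [ 0.789 -0.964 -0.15 ]
[291 153  31  11 131] [ 0.716 -0.03  -0.188] [ 0.75   0.064 -0.15 ]
[334 156  25   9 156] [ 0.72  -0.149 -0.187] [ 0.748 -0.071 -0.161]
spool 209 [0.43  0.077 0.059]
spool 209 [0.43  0.077 0.059]
jar 238 [ 0.431 -0.076  0.069]
jar 238 [ 0.431 -0.076  0.069]
tape 600 [ 0.456 -0.405  0.045]
tape 602 [ 0.456 -0.405  0.045]
drill 3329 [0.48  0.397 0.054]
drill 1255 [0.487 0.325 0.051]
```

View pics/s6.png

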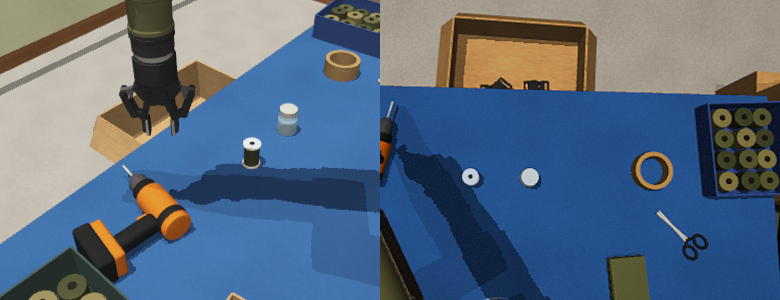

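Only two blobs show clearly, and B1 may lie on or against the middle one. I'll look into the box with the wrist camera.

move_arm:
  deltas:
    - {"xyz": [0, 0, -0.04], "dr": [0, 10, 0], "claw": 0.04}
    - {"xyz": [0, 0, -0.08], "dr": [0, 20, 0], "claw": 0.04}
    - {"xyz": [0, 0, -0.12], "dr": [0, 30, 0], "claw": 0.04}
    - {"xyz": [0, 0, -0.16], "dr": [0, 40, 0], "claw": 0.04}
    - {"xyz": [0, 0, -0.2], "dr": [0, 50, 0], "claw": 0.04}
    - {"xyz": [0, 0, -0.24], "dr": [0, 60, 0], "claw": 0.04}
    - {"xyz": [0, 0, -0.27], "dr": [0, 70, 0], "claw": 0.04}
    - {"xyz": [0, 0, -0.3], "dr": [0, 80, 0], "claw": 0.04}

```text
t: 18.75
eef_pos: [0.6818, 0.0592, 0.2188]
eef_rot: [[0.748, -0.0, 0.664], [-0.664, 0.0, 0.748], [-0.0, -1.0, 0.0]]
force: [0.3, 0.5, 0.1]
opening: 0.0398
```

move_arm:
  deltas:
    - {"xyz": [0, 0, 0], "dr": [0, 10, 0], "claw": 0.04}
    - {"xyz": [0, 0, 0], "dr": [0, 20, 0], "claw": 0.04}
    - {"xyz": [0, 0, 0], "dr": [0, 30, 0], "claw": 0.04}
    - {"xyz": [0, 0, 0], "dr": [0, 35, 0], "claw": 0.04}
    - {"xyz": [0, 0, 0], "dr": [0, 35, 0], "claw": 0.04}
    - {"xyz": [0, 0, 0], "dr": [0, 35, 0], "claw": 0.04}
    - {"xyz": [0, 0, 0], "dr": [0, 35, 0], "claw": 0.04}
    - {"xyz": [0, 0, 0], "dr": [0, 35, 0], "claw": 0.04}

```text
t: 19.75
eef_pos: [0.6813, 0.0608, 0.2189]
eef_rot: [[0.239, 0.0, 0.971], [-0.971, 0.0, 0.239], [-0.0, -1.0, 0.0]]
force: [-0.2, 0.4, 0.1]
opening: 0.0401
```

Run:
```python
from h import *
np.set_printoptions(precision=3,suppress=True)
s=state();print(s['t'],s['eef_pos'],camera_model("wrist")["origin"])
b,d,P,_=pts("wrist");save(b,"w7.png")
m=(d>0)&(b.max(2)<75)&(P[...,2]<-.04)
n,l,st,c=cv2.connectedComponentsWithStats(m.astype(np.uint8))
for i in range(1,n):
    if st[i,4]>150:p=P[l==i];print(st[i],p.min(0),np.median(p,0),p.max(0))
```

```text
19.75 [0.681 0.061 0.219] [0.747 0.077 0.337]
[   0    0   88   38 1307] [ 0.808  0.898 -0.746] [ 0.855  0.903 -0.635] [ 0.931  0.908 -0.465]
[287   0  69  27 408] [ 0.875  0.056 -0.175] [ 0.898  0.103 -0.14 ] [ 0.901  0.149 -0.089]
[ 382    0  212   91 1325] [ 0.873 -0.245 -0.177] [ 0.885 -0.199 -0.06 ] [ 0.896  0.035 -0.043]
[   0   24  154   98 6252] [ 0.593  0.662 -0.75 ] [ 0.646  0.898 -0.539] [ 0.786  0.905 -0.23 ]
[ 313  125   62   50 1474] [ 0.664 -0.029 -0.181] [ 0.709  0.02  -0.155] [ 0.753  0.07  -0.151]
[ 390  140   50   34 1013] [ 0.697 -0.147 -0.181] [ 0.725 -0.104 -0.167] [ 0.751 -0.067 -0.164]
[ 524  206  116   47 1402] [ 0.593 -0.954 -0.745] [ 0.632 -0.665 -0.409] [ 0.643 -0.659 -0.222]
```

View pics/w7.png

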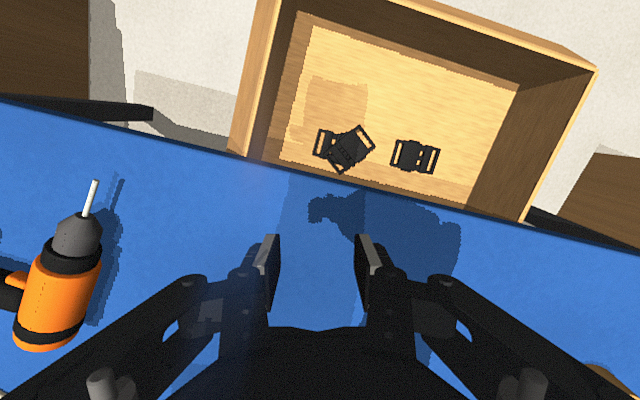

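The wrist picture shows one buckle at (415,155) and two lying crossed on each other at (343,148), all on the box floor. One last drill check, then I hand in.

Run:
```python
from h import *
z=np.load("top0.npz");b,d,P,_=pts("top")
for D,Q in((z["d"],z["P"]),(d,P)):
    m=np.zeros(D.shape,bool);m[172:270,105:212]=1;m&=(Q[...,2]>.02)&(D>0)&(Q[...,2]<.1);print(m.sum(),Q[m].mean(0))
print(state()['t'],abs(np.array(state()['qvel'])).max());print(job_done())
```

```text
3329 [0.4803965  0.39689392 0.05375481]
3326 [0.48045674 0.3966587  0.05383292]
19.85 0.0019395866264405018
the job is handed in; nothing more can be done
None
```

All three buckles are in the cardboard box, and I handed the job in at about 20 s of the 61 s allowed. I slid each one with the partly open fingers, pushing along its short axis and over the far edge; none was gripped or lifted.

- **Buckles:** the last wrist picture shows all three on the box floor. One lies flat, with its top about 13 mm above the floor. The other two lie crossed, one on the other, with the top about 26 mm up. I took one picture after the last drop, so "at rest" rests on that view rather than on a speed reading.
- **Bystanders:** between the first and last top views the jar, spool, tape and drill moved less than 1 mm.
- **Robot:** at hand-in the gripper was clear of everything and the arm was still. The force readings between moves stayed below about 2 N.
- **Setback:** before the second sweep the last joint hit its range limit and the tool stopped short of its pose. I corrected the yaw before lowering, and swept the third buckle with the tool turned half round.

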